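# Stage the hinge pin and hold the bracket leaf on its eyes

## Robot

A 6-joint arm with a two-finger parallel gripper is mounted at the origin on the work surface. World frame = base frame: x ahead of the robot, y to its left, z up, the work surface at z = 0. Lengths are in m, angles in rad, forces in N, time in s.
With the tool pointing down it reaches from about 0.275 to 0.85 m from the base axis. Payload 5.2 kg.
Tool frame: the origin (TCP) lies on the centre line of the jaws, within the pads' length; the fingertips stand 19 mm ahead of it and the grasp point (between the pads) is the TCP; z points along the fingers, x is the direction in which the jaws open and shut, and the axes are right-handed (so a half turn about z gives the same grasp; the last joint's range is limited). The gripper opens to 85 mm and grips with 20 to 120 N. Pads are 22 mm wide; open, the fingers measure 114 mm over their backs; the gripper's body (76 mm by 85 mm) begins 54 mm behind the grasp point. The pads swing forward as they close: fully open they stand 13 mm farther back than shut.
Start: joints at [-1.546, 0.259, 1.535, -0, 1.348, -0.203], TCP at [0.124, -0.536, 0.25] pointing down, gripper open.
Joint ranges: [-3.14, 3.14], [-0.91, 2.08], [0.19, 2.58], [-1.22, 4.36], [0.22, 2.71], [-3.12, 3.12]. Speed limits (rad/s): [2.57, 2.57, 3.14, 3.14, 3.14, 3.14].

## Interface

Orientations are given as a 3x3 rotation matrix whose columns are the frame's x, y, z axes.
In Python, from plant import env gives the robot as it stands. Calls block until the motion is done:
- env.reach(position, orientation): joint-space move of the TCP to a pose.
- env.line_to(position, feed=0.15, attitude=None): straight line of the TCP; attitude=None keeps the orientation; feed is the mean speed in m/s.
- env.movej(angles): joint-space move.
- env.move_gripper(opening): finger opening in m; the grip force is fixed at half the most; returns when the fingers have stopped.
- env.hold(seconds).
- env.solve_ik(position, orientation): joint angles nearest the present ones, or None.
- env.capture(name): name is "scene" or "top" or "wrist"; returns (picture, depth): 420x560x3 uint8, red, green, blue; 420x560 float32, m along the optical axis (not along the pixel's ray), 0 where there is no reading.
- env.get_calibration(name): a dict with "fx", "fy", "cx", "cy" (pixels), "rvec" (rotation vector, rad) and "tvec" (3), from world to camera coordinates, as OpenCV has them; the wrist camera has in their place "tool_from_camera" (4x4, takes a point from camera to tool coordinates, whose origin is the TCP and whose axes are the tool frame's). Camera axes: x right, y down, z forward; pixel columns grow to the right and rows downward; lengths in m; the calibration is good to about 2 mm. The wrist camera is an equidistant fisheye: a pixel r from the principal point sees the ray r / f radians off the axis. A picture is of the moment at which its call begins: read the wrist's pose just before it. get_calibration takes no time and is no camera call.
A pose or a line that the arm cannot do raises env.PlanningError and nothing moves.
- env.finish_job(): hands the job in, once; it reports no verdict.
Readings, each from a call of its own:
- env.current_time(): time.
- env.current_q(): joint angles.
- env.current_qvel(): joint speeds.
- env.current_tau(): joint torques, N m.
- env.current_tcp_pos(): TCP position.
- env.current_orientation(): TCP orientation.
- env.current_wrist_force(): force on the tool from outside, world axes, zero at the start.
- env.current_moment(): the same for the moment, N m.
- env.current_gripper_width(): finger opening in m.
Only numpy, scipy, OpenCV 4.12 (cv2) and the standard library are available. Lean on these libraries where they do the work, as an engineer would, in place of code of your own. Each camera call takes 0.05 s, during which the arm holds its last target.

## Task

A collimator bracket is being hung on its hinge: first lay the hinge pin in the two V notches of the white rack with its head lying flat over the red ledge, and let go of it. Then pick up the loose hinge leaf by its orange rib, bring its brass eye between the two brass eyes of the blue jamb block and line the holes up, leaf level and facing the block squarely, so that a colleague could slide the pin through. Finish while still holding the leaf there in the air, not resting on or pressing against the block, and leave the small scope, the jar and the screwdriver where they are.

Things in the scene. Friction and masses are not known exactly. Their poses are not given: they have to be found in the camera images.
- pin: hinge pin lying flat on the bench at either side: steel shank, diameter 10 mm, from x = -58 to +44 mm, then a brass flat-sided head 10 (x) by 18 (y) by 10 (z) mm to x = +54 mm. Origin: on the underside, 5 mm below the shank's axis, near the centre of mass; x points to the head, z up. 75 g
- pin_head (a point): centre of the pin's brass head, 49 mm along x from the pin's origin and 5 mm up
- rack: fixed white rack at either side: base 130 (x) by 60 by 8 mm. Two upright 90 degree V notches, 10 mm thick, at x = -28 and +28 mm, bottom 20 mm and tips 38 mm over the bench, 37 mm wide at the top, 46 mm free between. Red ledge for the head at the +x end, x = 37 to 65 mm, 44 wide, 21.5 mm high. Origin: centre of underside. A pin laid in it has its origin 22 mm above the rack's, within 9 mm along x
- leaf: loose hinge leaf lying flat at either side: plate x = -50 to +27 mm, 60 wide, 8 thick; ahead of it one brass eye (tube along y, 28 mm outside, 15 bore, 24 long). Orange rib to grip stands on the plate: x = -26 to +26, 12 thick (y), 8 to 50 mm above the underside. Origin: underside below the rib's centre, centre of mass within 12 mm ahead; x points to the eye, z up. 0.2 to 0.37 kg
- leaf_eye (a point): centre of the leaf's eye: x = +52, y = 0, z = +14 mm in the leaf's frame; bore along its y
- jamb: fixed block: dark base 100 by 110 by 12 mm; blue post at x = 0 to 45 mm, 70 mm wide, 87 mm tall with its screws; on its face towards the robot (-x) two brass eyes, 28 mm outside, 15 bore, each 13 long (y), 32 mm gap between them, open from above and from -x; axis 22 mm before the post, 75 mm up. Origin: centre of the base's underside; x points from the eyes to the post, yaw within 0.3 rad
- jamb_eye (a point): middle of the gap between the two jamb eyes, on their axis, 75 mm above the bench, x = -22 mm in the jamb's frame; axes as the jamb's, the bore runs along y. The leaf's eye centre belongs here with the leaf's x along the jamb's x
- scope: bystander: small black scope tube, 130 mm long, 36 mm in diameter, in two 52 mm wide dark clamps 46 mm tall; loose; origin centre of the underside. At the other side from the rack
- jar: bystander: pale jar with a green lid, 40 mm in diameter, 45 mm tall, between robot and jamb block; loose; origin centre of the underside
- driver: bystander: red-handled screwdriver, 170 mm long, lying beyond the jamb block; loose
Not all that is in view belongs to the job. What is shaped like the leaf but brown is not meant.

How it is judged:
By the outcome, as a careful person would: the job done as asked, in the order asked, and still so for the second after the job is handed in, while the arm keeps its last pose, push and grip.
It also fails if it takes over 64 s, if anything falls off the work surface, if the arm or the gripper's body presses on something with over 40 N, if the wrist force passes 120 N, or if a joint passes its speed limit or range.

## Working session

There is one attempt and no reset: what is moved stays moved. The work goes in short steps, each a Python script; the robot and the scene stay as the last script left them, time stands still between calls to the robot, and variables do not carry over. Pictures are saved under pics/ and viewed, and the job is handed in when it is done.

```bash
ls; mkdir -p pics
python3 - <<'E'
from plant import env
import cv2, numpy as np
for n in ("scene","top","wrist"):
    p,d=env.capture(n); cv2.imwrite(f"pics/{n}0.png",p[:,:,::-1]); np.save(f"pics/{n}0.npy",d); print(n,{k:np.round(v,3).tolist() for k,v in env.get_calibration(n).items()})
print(env.current_time(),env.current_gripper_width())
E
```

```text
pics
scene {'fx': 538.08, 'fy': 538.08, 'cx': 277.886, 'cy': 217.088, 'rvec': [2.256, 1.032, -0.35], 'tvec': [-0.368, -0.276, 1.468]}
top {'fx': 414.859, 'fy': 414.859, 'cx': 277.211, 'cy': 206.464, 'rvec': [2.184, -2.246, 0.096], 'tvec': [0.007, 0.552, 0.931]}
wrist {'fx': 325.192, 'fy': 325.192, 'cx': 284.185, 'cy': 208.262, 'tool_from_camera': [[1.0, -0.001, 0.001, 0.0], [0.001, 0.965, 0.261, -0.066], [-0.001, -0.261, 0.965, -0.124], [0.0, 0.0, 0.0, 1.0]]}
0.15 0.08586067709574803
```

View pics/scene0.png

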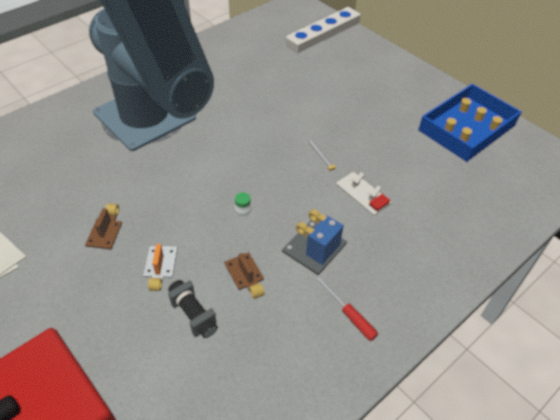

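View pics/top0.png

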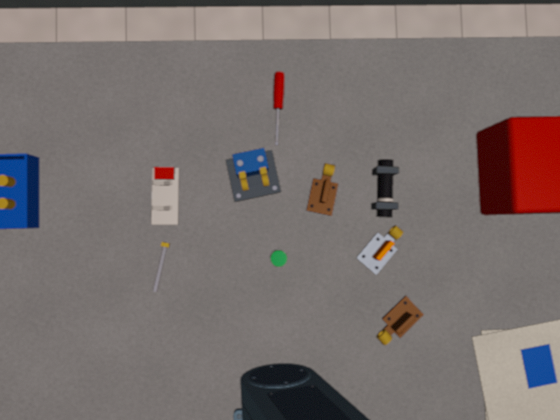

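View pics/wrist0.png

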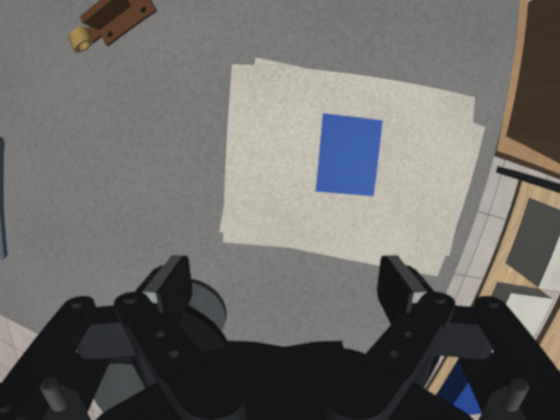

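The scene view shows the leaf with its orange rib at (160,258), the pin at (322,155), the rack at (363,192), the jamb at (318,240), the scope at (192,307) and two brown decoys. In the top view the same things are: pin (161,267), rack (165,195), jamb (253,175), white leaf (380,250), scope (385,188), jar (279,258) and driver (279,100).

Leaf candidates in the top view are brown at (321,192), brown at (402,318) and white with an orange rib at (380,250). The white one fits. I'll confirm it in a crop.

```bash
cat > h.py <<'E'
import cv2, numpy as np
def wpose(env):
    T=np.eye(4); T[:3,:3]=np.array(env.current_orientation()); T[:3,3]=env.current_tcp_pos(); return T
def rays(env,name,px,T=None):
    """px Nx2 -> origin, dirs (world)"""
    c=env.get_calibration(name); px=np.atleast_2d(np.asarray(px,float))
    u=(px[:,0]-c['cx'])/c['fx']; v=(px[:,1]-c['cy'])/c['fy']
    if name=='wrist':
        th=np.hypot(u,v); s=np.where(th>1e-9,np.sin(th)/np.maximum(th,1e-9),1)
        d=np.c_[u*s,v*s,np.cos(th)]; M=T@np.array(c['tool_from_camera'])
        return M[:3,3], d@M[:3,:3].T
    R=cv2.Rodrigues(np.array(c['rvec'],float))[0]
    return -R.T@np.array(c['tvec'],float), np.c_[u,v,np.ones(len(u))]@R
def plane(env,name,px,z,T=None):
    o,d=rays(env,name,px,T); return o+d*((z-o[2])/d[:,2])[:,None]
def world(env,name,px,dep,T=None):
    """from depth along optical axis"""
    px=np.atleast_2d(px).astype(int); z=dep[px[:,1],px[:,0]]
    c=env.get_calibration(name)
    o,d=rays(env,name,px,T)
    if name=='wrist':
        M=T@np.array(c['tool_from_camera']); f=M[:3,2]
    else: f=cv2.Rodrigues(np.array(c['rvec'],float))[0][2]
    return o+d*(z/(d@f))[:,None]
def proj_w(env,P,T):
    c=env.get_calibration('wrist'); M=np.linalg.inv(T@np.array(c['tool_from_camera'])); q=np.atleast_2d(P)@M[:3,:3].T+M[:3,3]
    r=np.hypot(q[:,0],q[:,1]); th=np.arctan2(r,q[:,2]); k=th/np.maximum(r,1e-9)
    return np.c_[c['cx']+c['fx']*q[:,0]*k, c['cy']+c['fy']*q[:,1]*k]
def down(yaw):
    """tool z down, tool x at yaw"""
    c,s=np.cos(yaw),np.sin(yaw); return np.array([[c,s,0],[s,-c,0],[0,0,-1.]])
def snap(env,name,tag):
    T=wpose(env); p,d=env.capture(name); cv2.imwrite(f'pics/{tag}.png',p[:,:,::-1]); np.save(f'pics/{tag}.npy',d); np.save(f'pics/{tag}_T.npy',T); return p,d,T
E
python3 - <<'E'
from plant import env
from h import *
p=cv2.imread('pics/top0.png');d=np.load('pics/top0.npy')
for n,px,z in [('pinhead',(165,244),.01),('pintail',(155,290),.005),('rack',(165,195),.008),('redledge',(164,173),.0215),('jamb post',(252,160),.087),('jambeyeL',(243,182),.089),('jambeyeR',(264,180),.089),('leaf rib',(384,249),.05),('leafeye',(396,233),.028),('jar',(279,258),.045),('scope',(385,188),.046)]:
    print(n,plane(env,'top',px,z)[0].round(3),world(env,'top',px,d)[0].round(3))
cv2.imwrite('pics/c1.png',cv2.resize(p[140:340,140:430],None,fx=2.7,fy=2.7,interpolation=cv2.INTER_CUBIC))
E
```

```text
pinhead [0.474 0.247 0.01 ] [0.474 0.246 0.012]
pintail [0.372 0.272 0.005] [0.372 0.27  0.01 ]
rack [0.585 0.245 0.008] [0.585 0.245 0.008]
redledge [0.634 0.244 0.021] [0.634 0.244 0.019]
jamb post [0.648 0.044 0.087] [0.648 0.045 0.085]
jambeyeL [0.601 0.064 0.089] [0.602 0.065 0.087]
jambeyeR [0.605 0.02  0.089] [0.605 0.02  0.088]
leaf rib [ 0.45  -0.239  0.05 ] [ 0.45  -0.24   0.049]
leafeye [ 0.484 -0.275  0.028] [ 0.484 -0.275  0.028]
jar [ 0.437 -0.008  0.045] [ 0.437 -0.008  0.046]
scope [ 0.585 -0.248  0.046] [ 0.585 -0.249  0.044]
```

View pics/c1.png

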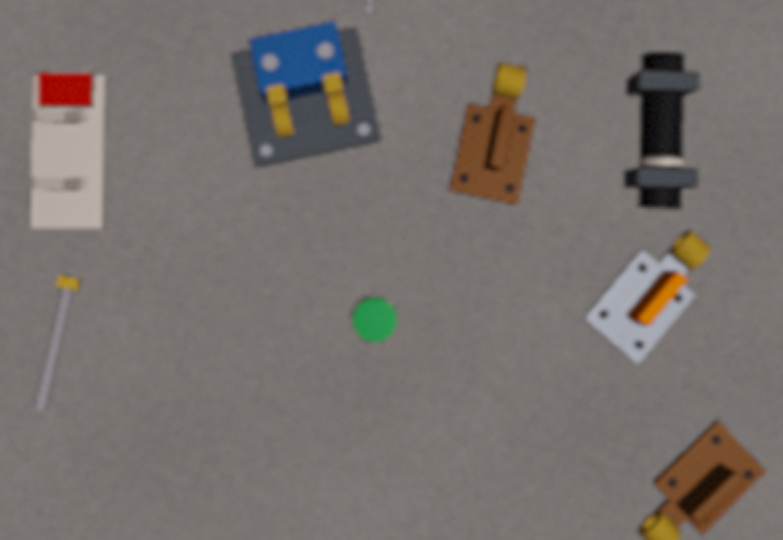

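The crop confirms it: the leaf at crop (640,305) is the only one with a white plate and an orange rib. The heights agree with the sizes given. Next I take a wrist view over the pin and rack.

Run:
```python
from plant import env
from h import *
for y in (np.pi/2,-np.pi/2):
    q=env.solve_ik([0.5,0.25,0.28],down(y)); print(y,None if q is None else np.round(q,2))
env.reach([0.5,0.25,0.28],down(np.pi/2)); print(env.current_time(),env.current_q().round(2) if hasattr(env.current_q(),'round') else env.current_q())
snap(env,'wrist','w1')
```

```text
1.5707963267948966 [ 0.26  0.26  1.46 -0.    1.42 -1.31]
-1.5707963267948966 [ 0.26  0.26  1.46 -0.    1.42  1.83]
3.2083 [ 0.26  0.26  1.46 -0.    1.42 -1.31]
```

View pics/w1.png

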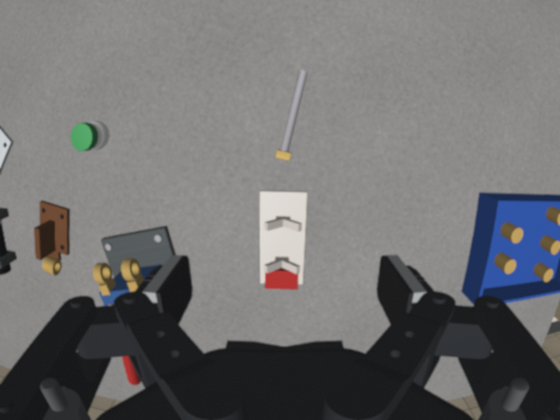

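The wrist view shows the pin with its tail at (303,72) and head at (283,155), the rack at (283,240) with its red ledge at (282,280), and the jamb eyes at (103,275) and (130,270). I measure these with colour masks.

Run:
```python
from plant import env
from h import *
p=cv2.imread('pics/w1.png');d=np.load('pics/w1.npy');T=np.load('pics/w1_T.npy')
hsv=cv2.cvtColor(p,cv2.COLOR_BGR2HSV)
# pin head
def m(lo,hi,roi):
    k=cv2.inRange(hsv,np.array(lo),np.array(hi)); z=np.zeros_like(k); a,b,c,e=roi; z[b:e,a:c]=k[b:e,a:c]; return z
def px(k): y,x=np.nonzero(k); return np.c_[x,y].astype(float)
head=px(m((15,90,80),(35,255,255),(265,140,305,170)))
H=plane(env,'wrist',head,.010,T); print('head',len(head),head.mean(0),H.mean(0).round(4),np.ptp(H,axis=0).round(4))
# shank: differs from gray background: use bluish/brighter tint
lab=cv2.cvtColor(p,cv2.COLOR_BGR2LAB).astype(float)
roi=lab[60:150,275:315]; bg=np.median(lab[60:150,320:360].reshape(-1,3),0); print('bg',bg, lab[110,290:300].tolist())
dist=np.linalg.norm(roi-bg,axis=2)
k=(dist>14).astype(np.uint8)
n,l,s,c=cv2.connectedComponentsWithStats(k); i=1+np.argmax(s[1:,4]); y,x=np.nonzero(l==i); sh=np.c_[x+275,y+60].astype(float)
S=plane(env,'wrist',sh,.005,T); mu=S.mean(0); w=np.linalg.svd(S-mu,full_matrices=False)[2][0]; w*=np.sign(w[0]); t=(S-mu)@w
print('shank',len(sh),mu.round(4),'yaw',np.arctan2(w[1],w[0]).round(4),'ends',t.min(),t.max(),(mu+w*t.min()).round(4),(mu+w*t.max()).round(4))
tail=mu+w*t.min(); print('origin from tail',tail+.058*w,'from head',H.mean(0)-.049*w)
# rack
base=m((0,0,150),(40,60,255),(250,180,320,300)); red=m((0,150,80),(8,255,255),(250,255,320,300))
n,l,s,c=cv2.connectedComponentsWithStats(base); i=1+np.argmax(s[1:,4]); print(s[1:])
R=plane(env,'wrist',px(red),.0215,T);print('red',R.min(0).round(4),R.max(0).round(4),cv2.minAreaRect(R[:,:2].astype(np.float32)*1000))
both=((base>0)|(red>0)); B=plane(env,'wrist',px(base),.008,T); print('base',cv2.minAreaRect(B[:,:2].astype(np.float32)*1000))
for a in [(262,194),(305,194),(261,284),(304,284)]: print(a,plane(env,'wrist',a,.008,T).round(4),world(env,'wrist',[a],d,T).round(4))
cv2.imwrite('pics/c2.png',cv2.resize(p[60:300,240:330],None,fx=2.5*2,fy=2.5,interpolation=cv2.INTER_CUBIC)) if 0 else cv2.imwrite('pics/c2.png',cv2.resize(p[180:300,220:345],None,fx=4.8,fy=4.8,interpolation=cv2.INTER_CUBIC))
```

```text
head 107 [282.71028037 154.90654206] [0.4742 0.2467 0.01  ] [0.011 0.017 0.   ]
bg [149. 128. 129.] [[151.0, 129.0, 127.0], [165.0, 130.0, 126.0], [174.0, 129.0, 125.0], [176.0, 130.0, 125.0], [173.0, 130.0, 125.0], [161.0, 130.0, 126.0], [143.0, 129.0, 127.0], [129.0, 129.0, 127.0], [135.0, 128.0, 129.0], [146.0, 128.0, 129.0]]
shank 332 [0.4173 0.2596 0.005 ] yaw -0.2407 ends -0.049081542439280645 0.05196195701908798 [0.3696 0.2713 0.005 ] [0.4677 0.2472 0.005 ]
origin from tail [0.42594273 0.25745907 0.005     ] from head [0.42663876 0.25839469 0.01      ]
[[ 257  190   51   96 3765]
 [ 266  289    1    1    1]
 [ 268  289   12    1   12]]
red [0.6213 0.2239 0.0215] [0.6483 0.2639 0.0215] ((634.5694580078125, 244.2291717529297), (39.963043212890625, 26.699581146240234), 88.61630249023438)
base ((588.1107177734375, 244.5528564453125), (63.568939208984375, 139.2266387939453), 89.20063018798828)
(262, 194) [[0.5233 0.2207 0.008 ]] [[0.523  0.2208 0.009 ]]
(305, 194) [[0.5234 0.2744 0.008 ]] [[0.5234 0.2744 0.008 ]]
(261, 284) [[0.6496 0.2163 0.008 ]] [[6.538e-01 2.156e-01 2.000e-04]]
(304, 284) [[0.6496 0.2754 0.008 ]] [[0.6535 0.2759 0.0007]]
```

View pics/c2.png

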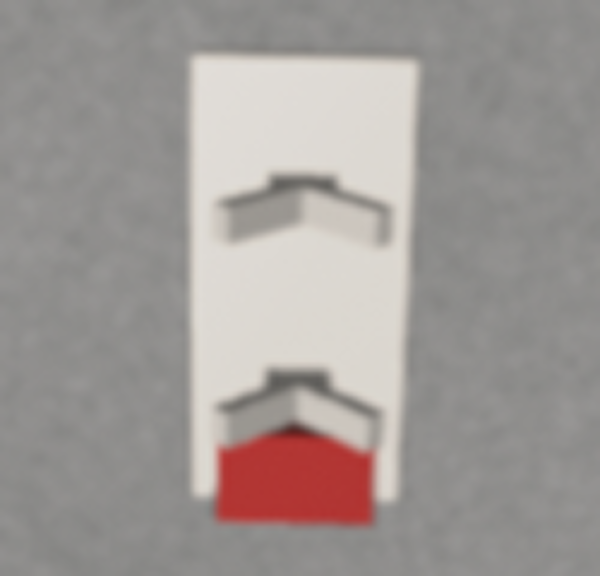

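Run:
```python
from plant import env
from h import *
T=np.load('pics/w1_T.npy')
f=lambda a,z:plane(env,'wrist',np.array(a)/4.8+[220,180],z,T)[:,:2]
C=f([(190,55),(418,60),(193,498),(397,501)],.008); print(C.round(4),C.mean(0))
L=f([(216,522),(373,525)],.0215); print('red far',L.round(4))
N=f([(303,186),(297,378)],.020); print('notch bottoms near top',N.round(4))
N=f([(218,210),(390,208),(219,412),(380,412)],.038); print('tips',N.round(4))
```

```text
[[0.52   0.2177]
 [0.5214 0.277 ]
 [0.6492 0.2152]
 [0.6501 0.2736]] [0.58518399 0.24587595]
red far [[0.6495 0.2225]
 [0.6504 0.2663]]
notch bottoms near top [[0.5519 0.2471]
 [0.6058 0.2453]]
tips [[0.5527 0.2262]
 [0.5522 0.2686]
 [0.6076 0.2253]
 [0.6076 0.2669]]
```

Pin: origin (0.4263, 0.258), yaw −0.24, and the tail and head estimates agree within 1 mm. Rack: (0.585, 0.246), yaw −0.024. The sizes of both match. Now I grasp the pin.

Run:
```python
from plant import env
from h import *
R=down(np.pi/2-.2407); x,y=.4263,.2580
env.move_gripper(.04)
env.reach([x,y,.09],R)
env.line_to([x,y,.0205],.1)
print('F',np.round(env.current_wrist_force(),1),env.current_tcp_pos())
env.move_gripper(0.0); print('w',env.current_gripper_width(),np.round(env.current_wrist_force(),1))
env.line_to([x,y,.11],.12); print('w',env.current_gripper_width(),np.round(env.current_wrist_force(),2),env.current_time())
snap(env,'wrist','w2'); snap(env,'scene','s2')
p=cv2.imread('pics/s2.png')
```

```text
F [-0.2  0.4 -0.6] [0.42695198 0.25818567 0.02104918]
w 0.007015741033666838 [-1.2 -1.   5.1]
w 0.007004537607907138 [-1.43  0.67 -0.51] 6.7417
```

View pics/w2.png

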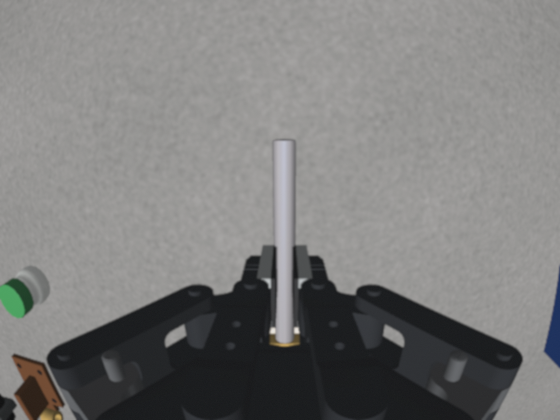

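The wrist view shows the pin held with its tail at (284,142) and its head at (284,340). I check its height and tilt before laying it down.

Run:
```python
from plant import env
from h import *
d=np.load('pics/w2.npy');T=np.load('pics/w2_T.npy')
print(T[:3,3])
for v in (145,160,180,200,220,235,310,330,341):
    w=world(env,'wrist',[(284,v)],d,T)[0]; print(v,w.round(4), ((w-T[:3,3])@T[:3,:3]).round(4))
p=cv2.imread('pics/s2.png'); cv2.imwrite('pics/c3.png',cv2.resize(p[80:230,260:410],None,fx=4,fy=4,interpolation=cv2.INTER_CUBIC))
```

```text
[0.42571499 0.25778449 0.10934802]
145 [0.3715 0.2708 0.0978] [-0.0003 -0.0558  0.0116]
160 [0.3776 0.2693 0.0979] [-0.0003 -0.0495  0.0115]
180 [0.3857 0.2673 0.0989] [-0.0003 -0.0411  0.0105]
200 [0.394  0.2653 0.0993] [-0.0003 -0.0325  0.0101]
220 [0.403  0.2631 0.0981] [-0.0003 -0.0233  0.0113]
235 [0.4094 0.2615 0.0991] [-0.0003 -0.0167  0.0102]
310 [0.4482 0.2519 0.0976] [-0.0003  0.0232  0.0118]
330 [0.4595 0.2491 0.0985] [-0.0003  0.0349  0.0108]
341 [0.4658 0.2476 0.0995] [-0.0003  0.0414  0.0098]
```

View pics/c3.png

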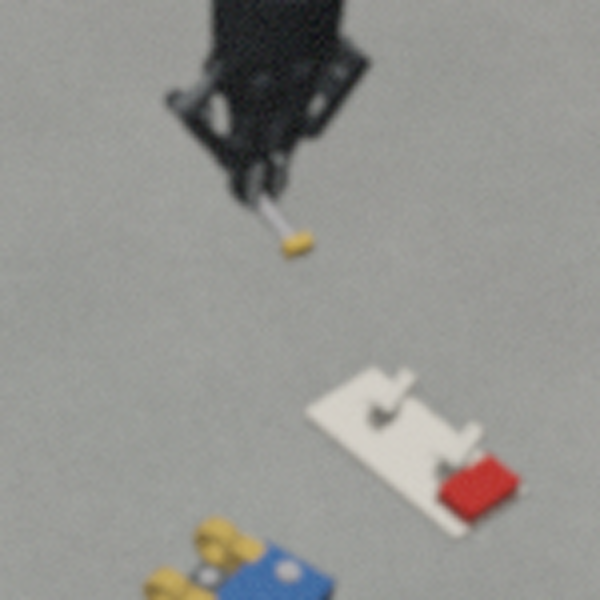

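The pin is level along its length, with its axis 16 mm below the TCP and its origin about 1 mm ahead of it. I lay it in the rack now.

Run:
```python
from plant import env
from h import *
R=down(np.pi/2-.024); x,y=.584,.2462
env.reach([x,y,.11],R)
env.line_to([x,y,.050],.1)
f0=np.array(env.current_wrist_force())
for z in (.0455,.0445,.0435,.0428):
    env.line_to([x,y,z],.03); f=np.array(env.current_wrist_force())-f0; print(z,f.round(1),np.round(env.current_tcp_pos(),4))
    if f[2]>3: break
snap(env,'wrist','w3'); print(env.current_time())
```

```text
0.0455 [ 0.7 -1.   0.1] [0.584  0.2462 0.0457]
0.0445 [ 0.3 -1.   1. ] [0.584  0.2462 0.0445]
0.0435 [0.2 1.  1.4] [0.5842 0.2462 0.0436]
0.0428 [-1.  -0.2  5.1] [0.5842 0.2463 0.0434]
9.3667
```

View pics/w3.png

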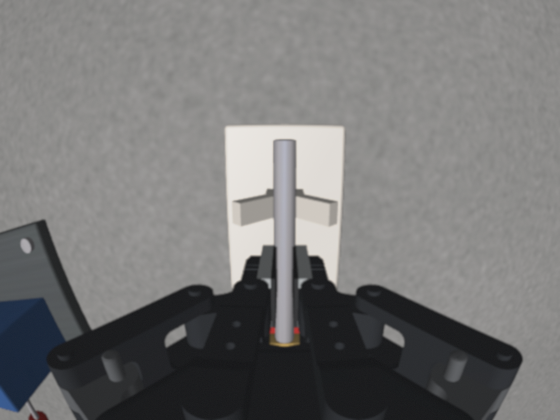

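The pin sits centred in the V at (284,190), and contact began at 5 N. I release it and look again.

Run:
```python
from plant import env
from h import *
R=down(np.pi/2-.024); x,y=.584,.2462
env.move_gripper(.034); print(env.current_gripper_width())
env.line_to([x,y,.12],.12)
env.reach([.60,.13,.26],down(np.pi/2))
snap(env,'wrist','w4'); print(env.current_time())
```

```text
0.03421422133052856
11.3417
```

View pics/w4.png

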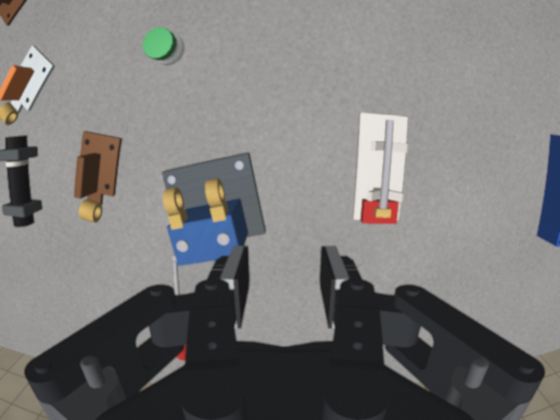

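The pin lies in the rack with its head over the red ledge at (383,213). I check the heights there and enlarge the jamb.

Run:
```python
from plant import env
from h import *
p=cv2.imread('pics/w4.png');d=np.load('pics/w4.npy');T=np.load('pics/w4_T.npy')
for n,a in [('tail',(389,125)),('mid',(387,165)),('sh',(385,198)),('head',(383,213)),('ledge',(370,213)),('posttop',(200,232)),('posttop2',(215,225)),('base',(240,180)),('eyeL',(215,185)),('eyeR',(175,192))]:
    print(n,world(env,'wrist',[a],d,T)[0].round(4))
cv2.imwrite('pics/c4.png',cv2.resize(p[140:280,150:290],None,fx=4,fy=4,interpolation=cv2.INTER_CUBIC))
cv2.imwrite('pics/c5.png',cv2.resize(p[100:240,330:450],None,fx=4,fy=4,interpolation=cv2.INTER_CUBIC))
```

```text
tail [0.5326 0.2456 0.0323]
mid [0.5775 0.245  0.0324]
sh [0.6155 0.2451 0.0323]
head [0.6332 0.244  0.0323]
ledge [0.636  0.231  0.0223]
posttop [0.6379 0.0465 0.0847]
posttop2 [0.6299 0.0627 0.0863]
base [0.5987 0.0786 0.0127]
eyeL [0.5904 0.065  0.0867]
eyeR [0.5976 0.0229 0.0823]
```

View pics/c4.png

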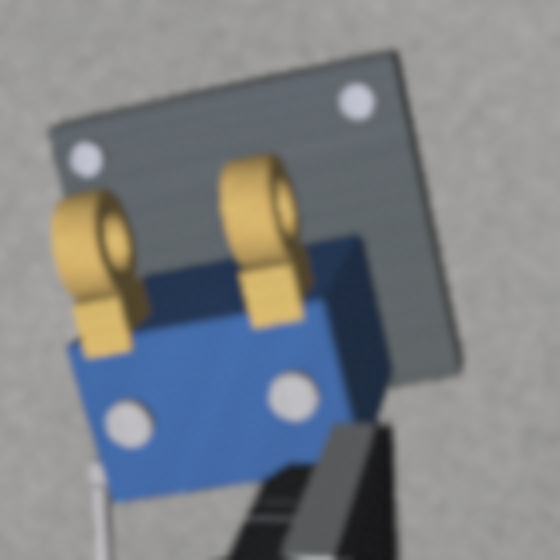

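View pics/c5.png

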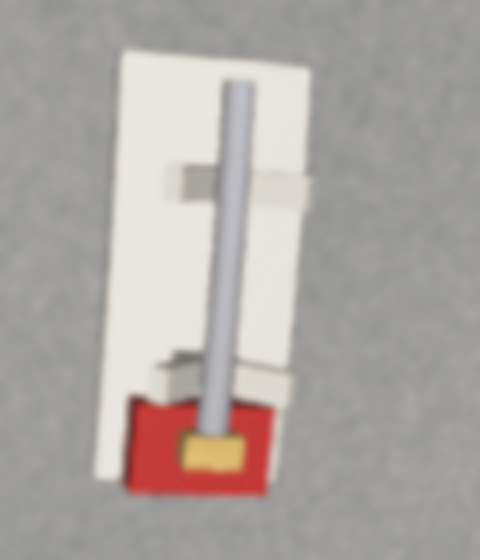

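The pin is level: its top is at 32.3 mm from tail to head, it is centred in both Vs and its head lies flat over the ledge. Next is the jamb geometry from this view, then a closer view of the jamb.

Run:
```python
from plant import env
from h import *
T=np.load('pics/w4_T.npy')
f=lambda a,z:plane(env,'wrist',np.array(a)/4+[150,140],z,T)[:,:2]
B=f([(50,130),(397,50),(462,372)],.012); print('base',B.round(4)); e=B[1]-B[0]; g=B[2]-B[1]; print(np.linalg.norm(e),np.linalg.norm(g),'yaw',np.arctan2(-e[0],e[1]),np.arctan2(g[1],g[0]),'centre',(B[0]+B[2])/2)
P=f([(68,345),(327,297),(112,502)],.084); print('post',P.round(4)); e=P[1]-P[0]; print(np.linalg.norm(e),np.arctan2(-e[0],e[1]))
q=env.solve_ik([.64,.045,.27],down(np.pi/2+.2)); print(q)
env.reach([.66,.045,.25],down(np.pi/2+.2)); env.hold(.2); snap(env,'wrist','w5'); print(env.current_time())
```

```text
base [[ 0.5881 -0.0169]
 [ 0.5669  0.09  ]
 [ 0.6638  0.1073]]
0.10897091939513044 0.09839223259023348 yaw 0.1961548513671328 0.17654961132152952 centre [0.62595908 0.04521746]
post [[0.6325 0.0115]
 [0.6197 0.0794]
 [0.6758 0.0186]]
0.0691107182474811 0.18618206913821633
[-1.03371838e-01  4.14062647e-01  1.26469249e+00 -4.44089210e-16
  1.46283752e+00 -1.87416817e+00]
12.0917
```

View pics/w5.png

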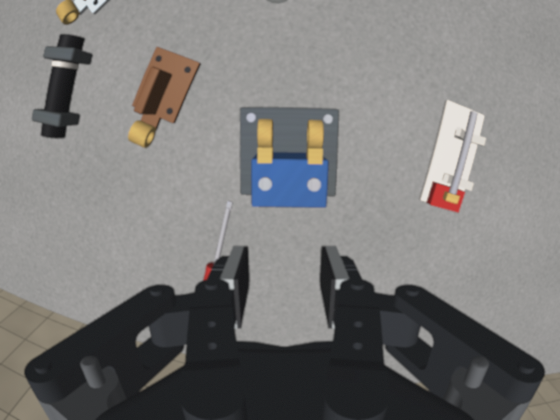

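Run:
```python
from plant import env
from h import *
p=cv2.imread('pics/w5.png')
cv2.imwrite('pics/c6.png',cv2.resize(p[95:215,230:350],None,fx=5,fy=5,interpolation=cv2.INTER_CUBIC))
```

```text
(no output)
```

View pics/c6.png

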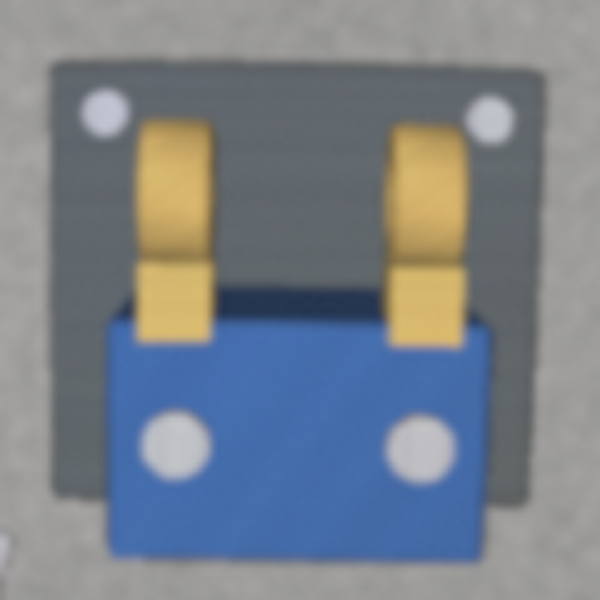

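Run:
```python
from plant import env
from h import *
T=np.load('pics/w5_T.npy')
f=lambda a,z:plane(env,'wrist',np.array(a)/5+[230,95],z,T)[:,:2]
B=f([(52,62),(544,71),(528,505),(54,495)],.012)
def rect(B,n):
    a=[np.arctan2(-(B[1]-B[0])[0],(B[1]-B[0])[1]),np.arctan2(-(B[2]-B[3])[0],(B[2]-B[3])[1]),np.arctan2(*(B[2]-B[1])[::-1]),np.arctan2(*(B[3]-B[0])[::-1])]
    print(n,'c',B.mean(0).round(4),'yaws',np.round(a,3),'len',[np.linalg.norm(B[i]-B[(i+1)%4]).round(4) for i in range(4)])
    return B.mean(0)
yaw=.19; X=np.array([np.cos(yaw),np.sin(yaw)]);Y=np.array([-X[1],X[0]])
cb=rect(B,'base')
for z in (.082,.084,.087):
    cp=rect(f([(108,322),(490,328),(483,562),(108,556)],z),'post%g'%z)
    print('  eye from post', cp-(.0225+.022)*X)
print('eye from base',cb-.022*X)
# eyes: outer/inner edges on crest
E=f([(137,190),(215,190),(388,194),(468,194)],.087); print('eyes',E.round(4),np.diff(E@Y).round(4),E.mean(0), 'yaw',np.arctan2(-(E[3]-E[0])[0],(E[3]-E[0])[1]))
# lateral check, along Y
print('lat Y: eyes',(E@Y).mean(),'base',cb@Y,'post',f([(108,322),(490,328),(483,562),(108,556)],.084).mean(0)@Y)
# tab/post front edge to x
E=f([(175,262),(427,266)],.085); print(E@X)
# silhouettes of eye: near tangent row 120/125
d=np.load('pics/w5.npy')
for a in [(175,150),(175,180),(175,210),(175,240),(427,150),(427,180),(427,210),(427,240),(300,400),(300,500),(175,300),(300,90)]:
    b=np.round(np.array(a)/5+[230,95]).astype(int); w=world(env,'wrist',[b],d,T)[0]; print(a,w.round(4),'alongX',(w[:2]@X).round(4))
```

```text
base c [0.6259 0.0447] yaws [0.186 0.18  0.188 0.187] len [np.float64(0.1088), np.float64(0.0989), np.float64(0.1089), np.float64(0.0983)]
post0.082 c [0.6485 0.0489] yaws [0.187 0.185 0.2   0.18 ] len [np.float64(0.0691), np.float64(0.0439), np.float64(0.07), np.float64(0.0437)]
  eye from post [0.60483633 0.04045798]
post0.084 c [0.6482 0.0488] yaws [0.187 0.185 0.2   0.18 ] len [np.float64(0.0687), np.float64(0.0436), np.float64(0.0695), np.float64(0.0434)]
  eye from post [0.60447493 0.04035193]
post0.087 c [0.6476 0.0486] yaws [0.187 0.185 0.2   0.18 ] len [np.float64(0.0679), np.float64(0.0431), np.float64(0.0688), np.float64(0.043)]
  eye from post [0.60393283 0.04019286]
eye from base [0.60426753 0.04053804]
eyes [[0.6088 0.0118]
 [0.6062 0.0252]
 [0.6007 0.0551]
 [0.5977 0.0689]] [0.0137 0.0303 0.0141] [0.60333281 0.04024909] yaw 0.19206976370010923
lat Y: eyes -0.07441998739327428 base -0.07431277551308296 post -0.07453469746957829
[0.61296017 0.61306711]
(175, 150) [0.6006 0.0169 0.0855] alongX 0.593
(175, 180) [0.6057 0.0182 0.0897] alongX 0.5982
(175, 210) [0.6109 0.0191 0.0888] alongX 0.6035
(175, 240) [0.6162 0.0201 0.0869] alongX 0.6089
(427, 150) [0.5917 0.0599 0.0862] alongX 0.5924
(427, 180) [0.5969 0.0608 0.0883] alongX 0.5976
(427, 210) [0.602  0.0618 0.0899] alongX 0.6029
(427, 240) [0.6073 0.0631 0.0873] alongX 0.6083
(300, 400) [0.6401 0.0475 0.0859] alongX 0.6375
(300, 500) [0.6582 0.0512 0.0853] alongX 0.656
(175, 300) [0.6267 0.0221 0.0866] alongX 0.6196
(300, 90) [0.5833 0.037  0.0124] alongX 0.5798
```

Jamb eye: (0.6043, 0.0404, 0.075), yaw 0.187. Base, post and eyes agree to about 1 mm. Now I view the leaf with the camera on its eye side, so that at the end the camera looks onto the eyes from above.

Run:
```python
from plant import env
from h import *
psi=-.8
for P,y in [([.42,-.21,.25],psi-np.pi/2),([.5,-.27,.2],psi-np.pi/2),([.55,.03,.1],.187-np.pi/2),([.55,.03,.16],.187-np.pi/2)]:
    q=env.solve_ik(P,down(y)); print(None if q is None else np.round(q,2))
env.reach([.42,-.21,.25],down(psi-np.pi/2)); env.hold(.2); snap(env,'wrist','w6'); print(env.current_time())
```

```text
[-0.7   0.11  1.72 -0.    1.31  1.67]
[-0.69  0.33  1.56 -0.    1.25  1.68]
[-0.15  0.41  1.73 -0.    1.01  1.24]
[-0.15  0.34  1.66 -0.    1.14  1.24]
15.3083
```

View pics/w6.png

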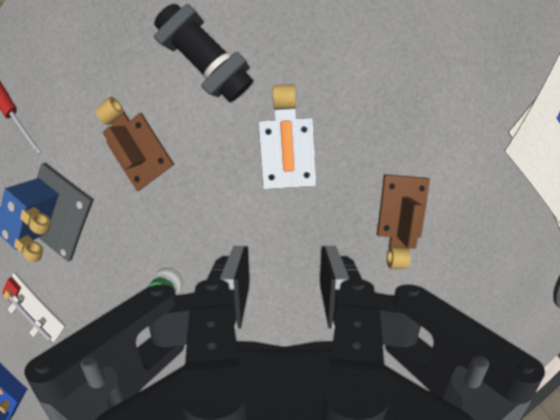

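The wrist view shows the leaf plate at (287,152), the orange rib at (288,146), the eye at (284,96) and the scope at (205,55), clear of the fingers.

Run:
```python
from plant import env
from h import *
p=cv2.imread('pics/w6.png');d=np.load('pics/w6.npy');T=np.load('pics/w6_T.npy')
hsv=cv2.cvtColor(p,cv2.COLOR_BGR2HSV)
def m(lo,hi,roi):
    k=cv2.inRange(hsv,np.array(lo),np.array(hi)); z=np.zeros_like(k); a,b,c,e=roi; z[b:e,a:c]=k[b:e,a:c]; return z
def px(k): y,x=np.nonzero(k); return np.c_[x,y].astype(float)
o=px(m((3,150,190),(16,255,255),(270,110,310,180)))
O=plane(env,'wrist',o,.050,T)[:,:2]; r=cv2.minAreaRect((O*1000).astype(np.float32)); print('rib',len(o),o.min(0),o.max(0),r,O.mean(0))
w=world(env,'wrist',[(288,135),(288,150),(285,97),(270,140),(305,140)],d,T); print(w.round(4))
e=px(m((15,90,80),(30,255,255),(265,75,305,112))); E=plane(env,'wrist',e,.024,T)[:,:2]; print('eye',e.min(0),e.max(0),cv2.minAreaRect((E*1000).astype(np.float32)))
cv2.imwrite('pics/c7.png',cv2.resize(p[75:195,230:350],None,fx=5,fy=5,interpolation=cv2.INTER_CUBIC))
```

```text
rib 428 [281. 122.] [292. 170.] ((448.2029113769531, -242.8451385498047), (8.859248161315918, 48.41238784790039), 48.01708221435547) [ 0.4485485  -0.24306405]
[[ 0.4551 -0.2515  0.0505]
 [ 0.4445 -0.2407  0.0495]
 [ 0.4847 -0.278   0.0285]
 [ 0.4641 -0.2328  0.0084]
 [ 0.4362 -0.2601  0.0097]]
eye [273.  85.] [294. 108.] ((486.53753662109375, -277.54742431640625), (22.27825164794922, 24.930709838867188), 44.28847122192383)
```

View pics/c7.png

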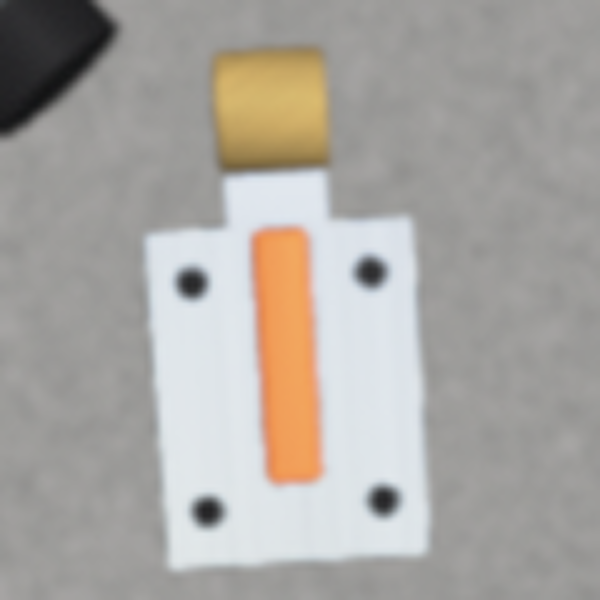

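Run:
```python
from plant import env
from h import *
T=np.load('pics/w6_T.npy')
f=lambda a,z:plane(env,'wrist',np.array(a)/5+[230,75],z,T)[:,:2]
r=f([(252,231),(307,228),(323,482),(268,486)],.05); p=f([(146,234),(412,216),(430,553),(170,570)],.008)
ax=lambda q:(q[0]+q[1]-q[2]-q[3])/2
for n,q in (('rib',r),('plate',p)):
    a=ax(q); print(n,q.mean(0).round(4),'yaw',np.arctan2(a[1],a[0]).round(4),'L',np.linalg.norm(a).round(4),'W',np.linalg.norm(q[0]-q[1]).round(4),np.linalg.norm(q[2]-q[3]).round(4))
a=ax(p);a/=np.linalg.norm(a)
print('origin from plate',p.mean(0)+.0115*a,'from rib',r.mean(0))
```

```text
rib [ 0.4474 -0.2429] yaw -0.7366 L 0.0512 W 0.0109 0.0111
plate [ 0.4387 -0.2355] yaw -0.7367 L 0.0771 W 0.0595 0.0599
origin from plate [ 0.44723288 -0.24317965] from rib [ 0.44735929 -0.24294191]
```

The leaf origin is (0.4473, −0.2430), yaw −0.737; rib and plate agree within 0.3 mm. I grasp it, lift, and hover above the jamb.

Run:
```python
from plant import env
from h import *
psi=-.7367; R=down(psi-np.pi/2); a=np.array([np.cos(psi),np.sin(psi)])
g=np.array([.4473,-.2430])+.004*a
env.move_gripper(.05)
env.reach([*g,.10],R); env.line_to([*g,.032],.1); print(np.round(env.current_tcp_pos(),4))
env.move_gripper(0.); print('w',env.current_gripper_width(),np.round(env.current_wrist_force(),1))
f0=np.array(env.current_wrist_force())
env.line_to([*g,.2],.15); env.hold(.2); print('w',env.current_gripper_width(),np.round(env.current_wrist_force(),2),np.round(env.current_moment(),2))
print(np.round(env.current_tcp_pos(),4))
yaw=.187; b=np.array([np.cos(yaw),np.sin(yaw)])
t=np.array([.6043,.0404])-.048*b   # grip 4 mm ahead of leaf origin
env.reach([*t,.2],down(yaw-np.pi/2)); env.line_to([*t,.075+.018+.055],.1)
env.hold(.3); snap(env,'wrist','w7'); print(t,np.round(env.current_tcp_pos(),4),env.current_time())
```

```text
[ 0.4507 -0.246   0.0327]
w 0.011310243356667311 [-0.4  0.4  5.7]
w 0.01138136396629494 [-0.78 -0.01 -3.  ] [-0.   -0.02 -0.01]
[ 0.4499 -0.2454  0.1992]
[0.55713681 0.03147622] [0.5574 0.0315 0.1485] 21.1667
```

View pics/w7.png

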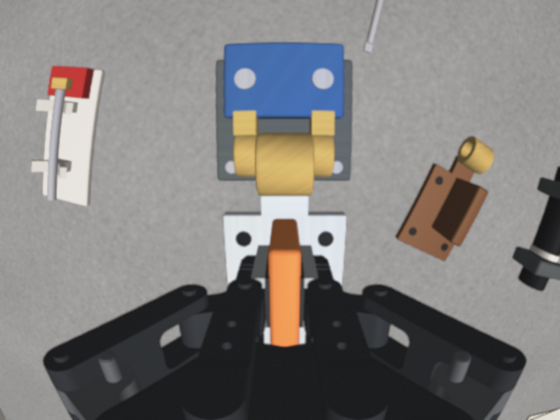

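The wrist view shows the leaf's eye at (285,165), centred over the gap between the jamb tabs at (245,125) and (323,125). The leaf faces the block squarely. I check its level and eye position from depth.

Run:
```python
from plant import env
from h import *
p=cv2.imread('pics/w7.png');d=np.load('pics/w7.npy');T=np.load('pics/w7_T.npy')
yaw=.187;X=np.array([np.cos(yaw),np.sin(yaw),0]);Y=np.array([-X[1],X[0],0])
E=np.array([.6043,.0404,.075])
def show(n,a):
    w=world(env,'wrist',[a],d,T)[0]; q=w-E; print(n,a,'z',w[2].round(4),'dx,dy',(q@X).round(4),(q@Y).round(4))
def med(n,x0,x1,y0,y1):
    g=np.array([(x,y) for x in range(x0,x1) for y in range(y0,y1)]); w=world(env,'wrist',g,d,T); m=np.median(w,0); q=m-E; print(n,'z',m[2].round(4),'dx,dy',(q@X).round(4),(q@Y).round(4),'std',w[:,2].std().round(4))
med('plate Lfront',228,240,220,232); med('plate Rfront',330,342,220,232); med('plate L back',228,234,250,275); med('plate R back',336,342,250,275)
med('tongue',270,300,200,212)
for v in range(136,194,6): med('eye %d'%v,270,300,v,v+1)
med('post',260,310,60,100)
cv2.imwrite('pics/c8.png',cv2.resize(p[90:250,205:365],None,fx=3.7,fy=3.7,interpolation=cv2.INTER_CUBIC))
```

```text
plate Lfront z 0.1246 dx,dy -0.0301 0.024 std 0.0123
plate Rfront z 0.1247 dx,dy -0.0302 -0.0253 std 0.0123
plate L back z 0.1246 dx,dy -0.0495 0.0266 std 0.0006
plate R back z 0.1247 dx,dy -0.0496 -0.0278 std 0.0006
tongue z 0.1247 dx,dy -0.0202 -0.0006 std 0.0135
eye 136 z 0.1365 dx,dy 0.0128 -0.0006 std 0.0007
eye 142 z 0.1392 dx,dy 0.0104 -0.0006 std 0.0005
eye 148 z 0.142 dx,dy 0.0082 -0.0006 std 0.0006
eye 154 z 0.143 dx,dy 0.0059 -0.0006 std 0.0007
eye 160 z 0.144 dx,dy 0.0036 -0.0006 std 0.0006
eye 166 z 0.1444 dx,dy 0.0012 -0.0006 std 0.0006
eye 172 z 0.144 dx,dy -0.0013 -0.0006 std 0.0006
eye 178 z 0.1438 dx,dy -0.0038 -0.0006 std 0.0007
eye 184 z 0.1427 dx,dy -0.0065 -0.0006 std 0.0007
eye 190 z 0.1403 dx,dy -0.0094 -0.0006 std 0.0006
post z 0.0846 dx,dy 0.0436 -0.0008 std 0.0126
```

View pics/c8.png

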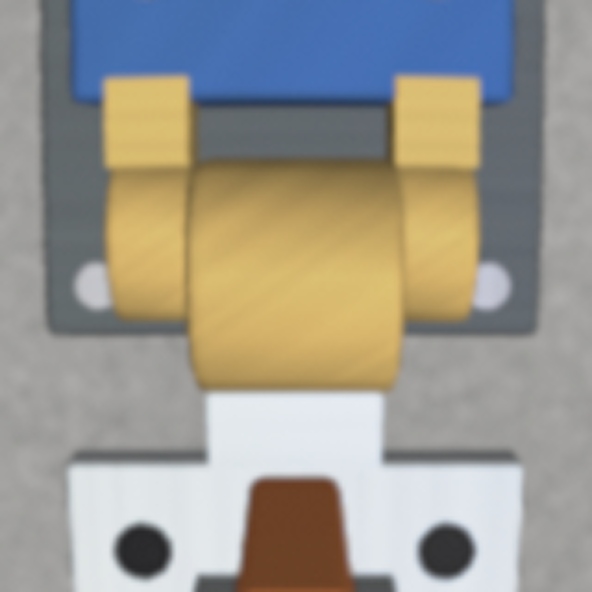

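The leaf is level: the plate is at 0.1246–0.1247 m at all four sampled spots. The crest needs to come down 55 mm, and the lateral offset is about 0.5 mm. I descend in steps, watching the force.

Run:
```python
from plant import env
from h import *
yaw=.187;X=np.array([np.cos(yaw),np.sin(yaw),0]);Y=np.array([-X[1],X[0],0])
t=np.array([.55714,.03148,0])-.0003*X+.0004*Y
f0=np.array(env.current_wrist_force())
for z in (.13,.115,.103,.0930):
    env.line_to([t[0],t[1],z],.06); f=np.array(env.current_wrist_force())-f0; print(z,f.round(2),np.round(env.current_tcp_pos(),4))
    if np.linalg.norm(f)>6: print('STOP'); break
env.hold(.3); print((np.array(env.current_wrist_force())-f0).round(2))
snap(env,'wrist','w8'); snap(env,'scene','s8'); print(np.round(env.current_tcp_pos(),4),env.current_time())
p=cv2.imread('pics/w8.png')
cv2.imwrite('pics/c9.png',cv2.resize(p[90:250,205:365],None,fx=3.7,fy=3.7,interpolation=cv2.INTER_CUBIC))
p=cv2.imread('pics/s8.png'); cv2.imwrite('pics/c10.png',cv2.resize(p[130:330,220:420],None,fx=3,fy=3,interpolation=cv2.INTER_CUBIC))
```

```text
0.13 [ 0.66 -0.4   0.41] [0.5563 0.0319 0.1292]
0.115 [ 1.46 -0.79  0.3 ] [0.5564 0.0319 0.1144]
0.103 [ 1.24 -1.11 -0.93] [0.5563 0.0319 0.1024]
0.093 [ 0.63 -1.57  0.57] [0.5563 0.0319 0.0924]
[ 0.58 -1.   -0.34]
[0.5569 0.0318 0.0932] 23.0833
```

View pics/c9.png

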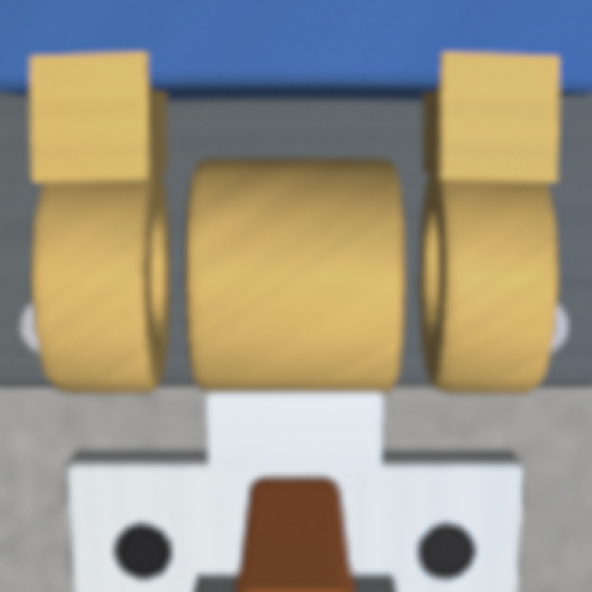

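View pics/c10.png

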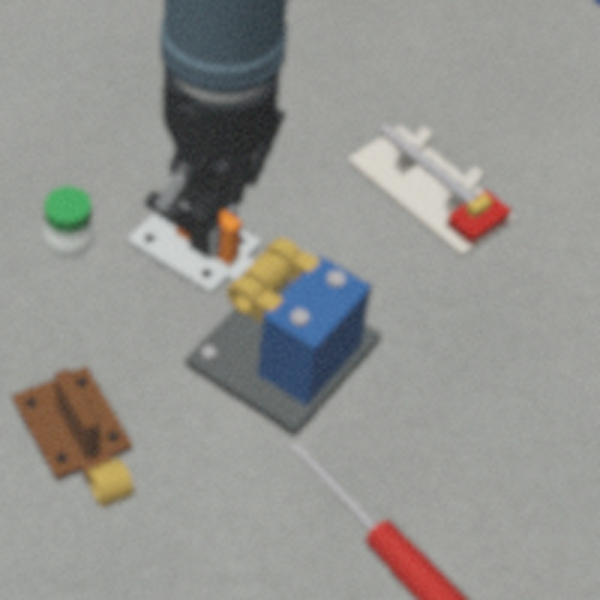

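The leaf's eye sits between the jamb eyes. The side gaps at crop (177,270) and (412,270) are about equal, and the near tangents of all three eyes fall on row 390. I compare the crests numerically.

Run:
```python
from plant import env
from h import *
from scipy.optimize import least_squares
d=np.load('pics/w8.npy');T=np.load('pics/w8_T.npy')
yaw=.187;X=np.array([np.cos(yaw),np.sin(yaw),0]);Y=np.array([-X[1],X[0],0]);E=np.array([.6043,.0404,.075])
def fit(n,x0,x1,y0,y1):
    g=np.array([(x,y) for x in range(x0,x1) for y in range(y0,y1)]); q=world(env,'wrist',g,d,T)-E
    a,z=q@X,q[:,2]; r=least_squares(lambda c:np.hypot(a-c[0],z-c[1])-.014,[0,0],loss='soft_l1',f_scale=.0007); print(n,'axis dx,dz mm',(r.x*1e3).round(2),'rms',(np.std(r.fun)*1e3).round(2))
fit('leafL',260,280,138,190); fit('leafR',290,310,138,190); fit('jambR',216,242,144,190); fit('jambL',326,352,144,190)
for n,b in (('L',(228,234,250,270)),('R',(336,342,250,270)),('Lf',(228,234,220,230)),('Rf',(336,342,220,230))):
    g=np.array([(x,y) for x in range(b[0],b[1]) for y in range(b[2],b[3])]); w=world(env,'wrist',g,d,T); print(n,np.median(w[:,2]).round(4))
```

```text
leafL axis dx,dz mm [-0.3  -0.11] rms 8.05
leafR axis dx,dz mm [-0.37 -0.08] rms 8.05
jambR axis dx,dz mm [0.08 0.35] rms 7.93
jambL axis dx,dz mm [-0.12  0.42] rms 5.31
L 0.0692
R 0.0692
Lf 0.0693
Rf 0.0694
```

Leaf and jamb axes agree within 0.5 mm. The leaf is level within 0.2 mm and there is no contact force. In the scene view the pin is still in the rack and the jar and driver are untouched. Time is about 23 s, so I hand in.

Run:
```python
from plant import env
print(env.current_gripper_width(),env.current_wrist_force()); print(env.finish_job())
```

```text
0.011002909068256406 [ 0.73215269 -0.18799439 -3.63280165]
the job is handed in; nothing more can be done
None
```

I laid the pin in the rack, then held the leaf's eye lined up between the jamb's eyes and handed the job in at about 23 s, with the leaf still gripped.

- **Pin:** after release its top was at 32.3 mm from tail to head, and the head lay flat over the red ledge. It was still there in the last scene view.
- **Leaf alignment:** the last wrist view put its axis within about 0.5 mm of the jamb's, both along x and in height. The side gaps were about equal.
- **Leaf level and free:** the four plate heights agreed within 0.2 mm, and the force change on lowering it stayed under 2 N, so I saw no sign of contact.
- **Bystanders:** the jar and driver looked untouched in the last scene view. I did not check the scope after moving the leaf, but the arm and leaf kept clear of it.

No check failed. The circle fits to the eyes had a large raw scatter (5–8 mm rms), probably from the few background pixels in the windows. The two halves of the leaf's eye agreed within 0.1 mm and the two jamb eyes within 0.2 mm.

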